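# Lay out the bench for plate streaking

### The job

Lay out the bench for streaking: put the red-agar dish on the middle of the pale green foam pad and stack the amber-agar dish squarely on top of it, right way up; stand the black-capped vial on the bench midway between the pad and the burner, in line with their centres; and set the blue slide box on the bench directly behind the middle of the pad (the side away from the robot), its long side parallel to the pad's rear edge and the gap to the pad smaller than the box is wide. Do not touch the burner, with the robot or with anything it carries, and leave the green dish and the steel cup where they are.

Things in the scene. Friction and masses are not known exactly. Their poses are not given: they have to be found in the camera images.
- dish_red: closed clear petri dish with dark red agar, a solid disc 56 mm in diameter and 18 mm high, about 35 g; loose, at the start standing on the bench. Origin: centre of its underside, z up when right way up
- dish_amber: closed clear petri dish with amber (yellow-orange) agar, a solid disc 56 mm in diameter and 18 mm high, about 35 g; loose, at the start standing on the bench. Origin: centre of its underside, z up when right way up
- vial: culture vial: off-white upright cylinder 28 mm in diameter with a black screw cap 29 mm in diameter, 72 mm high in all, about 60 g; loose, at the start standing on the bench. Origin: centre of its underside, z up its length
- slide_box: closed blue slide box with a thin white seam and a blank paper patch on top, 36 mm (its x) by 80 mm (its y, the long side) by 45 mm high, about 110 g; loose, at the start standing on the bench at any yaw. Origin: centre of its underside, z up
- pad: pale green square foam work pad, 100 x 100 mm and 20 mm thick, fixed on the bench. Origin: centre of its underside. Its x axis points to the rear, away from the robot (turned at most 0.15 rad from straight ahead), its y to the robot's left; the burner always stands beside it, exactly along its +y or its -y axis, 250 to 270 mm from centre to centre
- burner: gas cartridge burner: orange and blue cartridge 90 mm in diameter (95 mm over its wire guards), shoulder at 95 mm, steel tube and a steel drip dish 84 mm in diameter at 120 mm, top at 152 mm; a small black knob reaches 40 mm from the axis. Fixed on the bench, not to be touched. Origin: on its axis, at bench height
- dish_green: closed clear petri dish with green agar, a solid disc 56 mm in diameter and 18 mm high, about 35 g; loose, standing on the bench. Origin: centre of its underside, z up when right way up. Not part of the job: leave where it is
- cup: small open steel cup, rim 48 mm in diameter, 50 mm high, 120 g, loose on the bench. Not part of the job: leave where it is. Origin: centre of its underside
There are look-alikes about, which are no part of the job. Several things have the shape of the slide_box; the one meant has the colours described above.

How it is judged:
By the outcome, as a careful person would: the job done as asked, in the order asked, and still so for the second after the job is handed in, with the robot touching nothing.
It also fails if it takes over 120 s, if anything falls off the work surface, if the arm or the gripper's body presses on something with over 40 N, if the wrist force passes 120 N, or if a joint passes its speed limit or range.

### The arm

A 6-joint arm with a two-finger parallel gripper is mounted at the origin on the work surface. World frame = base frame: x ahead of the robot, y to its left, z up, the work surface at z = 0. Lengths are in m, angles in rad, forces in N, time in s.
With the tool pointing down it reaches from about 0.275 to 0.825 m from the base axis. Payload 5.2 kg.
Tool frame: the origin (TCP) lies at the very end of the fingers, on their centre line; the grasp point (between the pads) lies bot.hold_point_z behind it (bot.hold_point_z is the distance from the TCP to the grasp point, in m); y points along the fingers, z is the direction in which the jaws open and shut, and the axes are right-handed (so a half turn about y gives the same grasp; the last joint's range is limited). The gripper opens to 93 mm and grips with 3 to 60 N. Pads are 15 mm wide; open, the fingers measure 128 mm over their backs; the gripper's body (75 mm by 188 mm) begins 65 mm behind the grasp point.
Start: joints at [-1.332, 0.259, 1.535, -0, 1.348, -0.203], TCP at [0.235, -0.497, 0.185] pointing down, gripper open.
Joint ranges: [-3.14, 3.14], [-0.91, 2.08], [0.19, 2.58], [-1.22, 4.36], [0.22, 2.71], [-3.12, 3.12]. Speed limits (rad/s): [2.57, 2.57, 3.14, 3.14, 3.14, 3.14].

### API

Orientations are given as [roll, pitch, yaw] about the fixed x, y, z axes, in that order (R = Rz(yaw) Ry(pitch) Rx(roll)).
In Python, from station import bot gives the robot as it stands. Calls block until the motion is done:
- bot.goto(position, orientation): joint-space move of the TCP to a pose.
- bot.move_linear(position, rotation=None, vel=0.15, stop_force=None): straight line of the TCP; rotation=None keeps the orientation; vel is the mean speed in m/s. With stop_force (N) it stops when the force on the tool has changed by that much, and returns True; else False.
- bot.set_joints(angles): joint-space move.
- bot.grip(opening): opening from 0.0 (shut) to 1.0 (fully open); the grip force is fixed at half the most; returns when the fingers have stopped.
- bot.dwell(seconds).
- bot.inverse_kinematics(position, orientation): joint angles nearest the present ones, or None.
- bot.read_state(): the state.
- bot.grab_frame(name): name is "scene" or "side" or "wrist"; returns the picture (384x512x3 uint8, red, green, blue); there is no depth.
- bot.get_calibration(name): a dict with "vertical_fov" (degrees; the focal length in pixels is half the picture's height over the tangent of half this angle, whatever the lens; pixels are square), "cx", "cy" (the principal point, pixels), "R" (3x3) and "t" (3): a world point X has camera coordinates R X + t. Camera axes: x right, y down, z forward; pixel columns grow to the right and rows downward; lengths in m; the calibration is good to about 2 mm. A picture is of the moment at which its call begins: read the wrist's pose just before it. get_calibration takes no time and is no camera call; for the wrist camera it gives the pose at the moment of the call.
A pose or a line that the arm cannot do raises bot.IKError and nothing moves.
- bot.job_done(): hands the job in, once; it reports no verdict.
Trained networks look in the newest picture that a camera, given by its name, has taken for a name from the list of things; names that differ only in an ending like _2 or _b are one class to them, and where a whole thing is asked for, a point or a joint stands for the part that bears it (a point fixed in the world has none). Each returns a list of dicts, best first, with "conf" (0 to 1); they miss things now and then, are a little off and sometimes report something else, mostly with a low value. They report only what shows in the picture. A call takes as long as a camera call. They do not tell look-alikes from the thing itself.
- bot.recognise(camera, target): "at" ([x, y, z] in m, in the coordinates of the camera as it stood for that picture, good to about 4 mm: the middle of the surface that is visible of it).
- bot.place_of(camera, target): "at" ([x, y, z] in m, in the coordinates of the camera as it stood for that picture, good to about 4 mm: a listed point, or the origin of a listed thing).
The state is a dict: "t": time; "qpos": joint angles; "joint_velocities": joint speeds; "tau": joint torques, N m; "ee_pos": TCP position; "eef_rot": TCP orientation; "force": force on the tool from outside, world axes, zero at the start; "ft_torque": the same for the moment, N m; "finger_gap": opening from 0.0 (shut) to 1.0 (fully open).
Only numpy, scipy, OpenCV 4.12 (cv2) and the standard library are available. Lean on these libraries where they do the work, as an engineer would, in place of code of your own. Each camera call takes 0.05 s, during which the arm holds its last target. There are 200 camera calls.

## Working session

There is one attempt and no reset: what is moved stays moved. The work goes in short steps, each a Python script; the robot and the scene stay as the last script left them, time stands still between calls to the robot, and variables do not carry over. Pictures are saved under pics/ and viewed, about 12 in all and at most 16, crops included, and the job is handed in when it is done.

```bash
mkdir -p pics; ls; cat > h.py <<'E'
from station import bot
import numpy as np, cv2
def w(cam,at):
    c=bot.get_calibration(cam); return np.array(c["R"]).T@(np.array(at)-np.array(c["t"]))
def f(c): return 192/np.tan(np.radians(c["vertical_fov"])/2)
def px(cam,X):
    c=bot.get_calibration(cam); p=np.array(c["R"])@np.array(X)+np.array(c["t"]); return f(c)*p[:2]/p[2]+[c["cx"],c["cy"]]
def ray(cam,uv,z):
    c=bot.get_calibration(cam); R=np.array(c["R"]);t=np.array(c["t"])
    d=R.T@np.array([(uv[0]-c["cx"])/f(c),(uv[1]-c["cy"])/f(c),1]); o=-R.T@t
    return o+d*(z-o[2])/d[2]
def save(cam,name,crop=None,s=1):
    im=bot.grab_frame(cam)[:,:,::-1]
    if crop: im=im[crop[1]:crop[3],crop[0]:crop[2]]
    cv2.imwrite(f"pics/{name}.png",cv2.resize(im,None,fx=s,fy=s,interpolation=cv2.INTER_CUBIC))
E
python3 - <<'E'
from h import *
s=bot.read_state(); print(s["t"],s["ee_pos"],s["eef_rot"],bot.hold_point_z)
ims=[]
for c in ["scene","side"]:
    save(c,c,None,1.5)
    k=bot.get_calibration(c); print(c,-np.array(k["R"]).T@k["t"],k["vertical_fov"],k["cx"],k["cy"])
    for n in "dish_red dish_amber vial slide_box pad burner dish_green cup".split():
        for r in bot.place_of(c,n)[:4]:
            X=w(c,r["at"]); print(n,round(r["conf"],2),X.round(3),px(c,X).round())
E
```

```text
pics
0.0 [ 0.23503026 -0.49657559  0.18402285] [-1.57255878e+00  3.72246964e-04 -2.69979258e+00] 0.0188
scene [ 1.16446664 -0.35151862  0.66726602] 54.92484781987284 257.5580847951767 191.84819281623857
dish_red 0.57 [ 0.442 -0.34   0.001] [135. 239.]
dish_red 0.28 [0.449 0.325 0.001] [350. 167.]
dish_amber 0.83 [ 0.511 -0.449 -0.003] [ 94. 276.]
vial 0.49 [0.577 0.315 0.002] [376. 191.]
slide_box 0.91 [ 0.348  0.212 -0.002] [302. 162.]
slide_box 0.81 [0.448 0.325 0.004] [350. 166.]
burner 0.8 [ 0.542 -0.129 -0.001] [228. 236.]
dish_green 0.79 [ 0.502  0.431 -0.001] [388. 167.]
cup 0.95 [ 0.573 -0.342  0.001] [147. 276.]
side [0.03781277 0.46369444 0.80235191] 56.568711185952004 255.5722503518507 192.10209927265586
dish_red 0.66 [ 0.44  -0.336 -0.005] [338. 153.]
dish_amber 0.45 [ 0.513 -0.449  0.001] [341. 126.]
vial 0.69 [0.576 0.318 0.004] [146. 251.]
slide_box 0.88 [0.449 0.322 0.003] [175. 284.]
slide_box 0.73 [0.354 0.206 0.002] [237. 278.]
pad 0.94 [0.533 0.127 0.001] [213. 218.]
burner 0.89 [ 0.544 -0.128  0.001] [272. 169.]
dish_green 0.68 [0.503 0.43  0.002] [123. 300.]
cup 0.76 [ 0.575 -0.342 -0.004] [307. 133.]
```

View pics/scene.png

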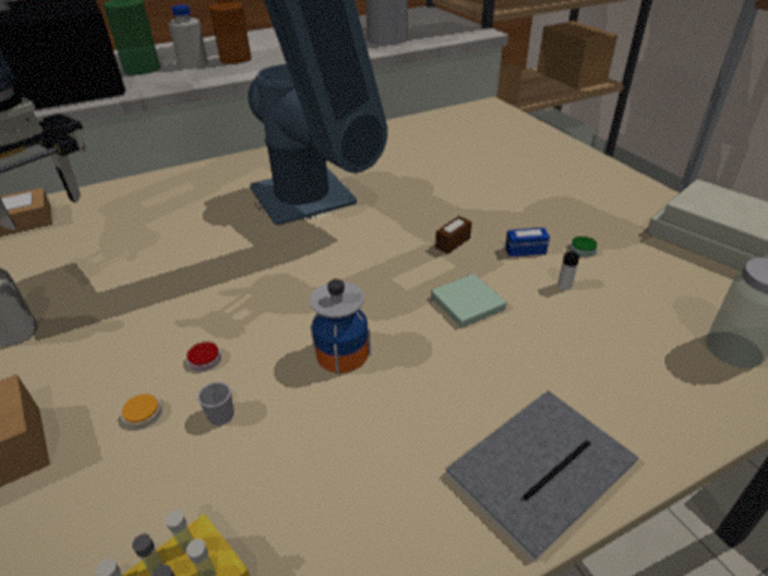

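View pics/side.png

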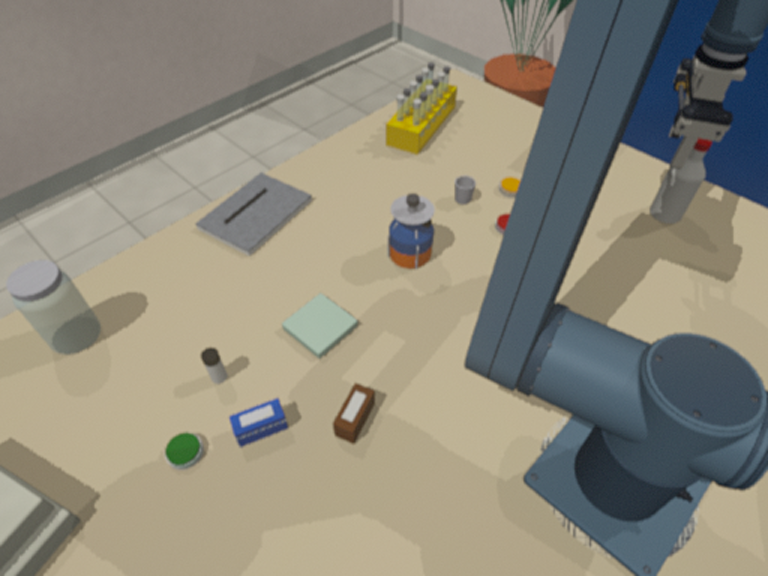

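Candidates: the blue box is at scene (350,166), and the look-alike brown box is at (302,162). There are three dishes: red (135,239), amber (94,276) and green (388,167). The only vial is at (376,191), since the rack tubes aren't vials. I'll measure the pad and box yaw and hover over the red dish.

```bash
python3 - <<'E'
from h import *
im=bot.grab_frame("side")
hsv=cv2.cvtColor(im,cv2.COLOR_RGB2HSV)
def blob(m,near):
    n,l,st,c=cv2.connectedComponentsWithStats(m.astype(np.uint8)); 
    i=min([i for i in range(1,n) if st[i,4]>60],key=lambda i:np.hypot(*(c[i]-near))); return l==i
r=hsv[214,213]; print("padhsv",r)
for cam in ["side","scene"]:
    im=bot.grab_frame(cam); hsv=cv2.cvtColor(im,cv2.COLOR_RGB2HSV).astype(int)
    p=px(cam,[.533,.127,.02]); 
    m=(hsv[...,0]>50)&(hsv[...,0]<90)&(hsv[...,1]>25)&(hsv[...,2]>135)
    b=blob(m,p); ys,xs=np.nonzero(b)
    P=np.array([ray(cam,q,.02)[:2] for q in zip(xs,ys)],np.float32)
    print(cam,"pad",cv2.minAreaRect(P*1000))
# hover red, wrist
bot.goto([.441,-.338,.20],[-np.pi/2,0,-np.pi/2-.6])
s=bot.read_state(); print(s["t"],s["qpos"])
save("wrist","w1",None,1.4)
c=bot.get_calibration("wrist"); print(-np.array(c["R"]).T@c["t"])
for n in ["dish_red","dish_amber","cup"]:
    for r in bot.place_of("wrist",n)[:3]:
        X=w("wrist",r["at"]); print(n,round(r["conf"],2),X.round(3),px("wrist",X).round())
E
```

```text
padhsv [ 62  25 186]
side pad ((538.5935668945312, 100.18829345703125), (31.772369384765625, 85.78068542480469), 63.23957061767578)
scene pad ((532.13671875, 126.29483795166016), (96.96704864501953, 94.08985900878906), 1.9633681774139404)
2.0667 [-8.55860537e-01  2.59269462e-01  1.49691766e+00 -7.65626748e-04
  1.38542536e+00 -2.54610351e-01]
[ 0.47999115 -0.28036255  0.39929753]
dish_red 0.71 [ 0.446 -0.335 -0.   ] [260. 163.]
dish_amber 0.69 [ 0.517 -0.446 -0.002] [354. 201.]
dish_amber 0.27 [ 0.57  -0.338  0.002] [347. 106.]
cup 0.77 [ 0.572 -0.338 -0.   ] [349. 105.]
```

View pics/w1.png

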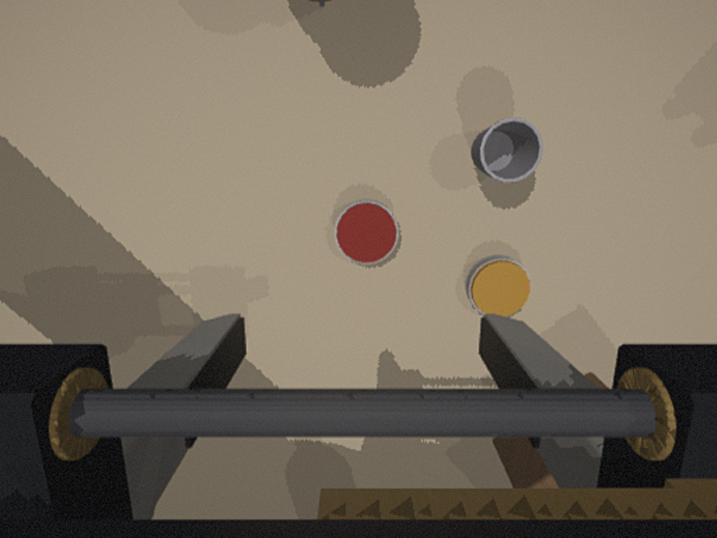

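```bash
cat >> h.py <<'E'
H=-np.pi/2
def circ(cam,near,z,lo,hi,kind="hsv"):
    im=bot.grab_frame(cam); hsv=cv2.cvtColor(im,cv2.COLOR_RGB2HSV)
    m=cv2.inRange(hsv,lo,hi); n,l,st,c=cv2.connectedComponentsWithStats(m)
    p=px(cam,near); i=min([i for i in range(1,n) if st[i,4]>100],key=lambda i:np.hypot(*(c[i]-p)))
    (u,v),(a,b),_=cv2.fitEllipse(max(cv2.findContours((l==i).astype(np.uint8),0,1)[0],key=len))
    return ray(cam,(u,v),z),(a,b)
def up(z=.28,vel=.3):
    p=bot.read_state()["ee_pos"].copy(); p[2]=z; bot.move_linear(p,vel=vel)
def st(m=""):
    s=bot.read_state(); print(m,round(s["t"],1),np.round(s["ee_pos"],4),"gap",round(s["finger_gap"]*93,1),"F",np.round(s["force"],1))
E
python3 - <<'E'
from h import *
R,e=circ("wrist",[.443,-.337,.018],.017,(0,120,60),(8,255,255)); print("red",R,e)
A,e=circ("wrist",[.515,-.447,.018],.017,(12,120,80),(25,255,255)); print("amber",A,e)
assert np.hypot(R[0]-.443,R[1]+.337)<.012
y=H-.6
bot.move_linear([R[0],R[1],.06],[H,0,y],vel=.25)
print(bot.move_linear([R[0],R[1],.004],[H,0,y],vel=.08,stop_force=6)); st("down")
bot.grip(0); st("gripped")
up(); st("up")
bot.goto([.50,.08,.28],[H,0,H+.035]); st("hover")
save("wrist","w2",None,1.4)
for r in bot.place_of("wrist","pad")[:2]: print(r["conf"],w("wrist",r["at"]))
im=bot.grab_frame("wrist"); hsv=cv2.cvtColor(im,cv2.COLOR_RGB2HSV)
u,v=px("wrist",[.532,.127,.02]).astype(int); print(u,v,hsv[min(v,383),u])
E
```

```text
red [ 0.44612727 -0.33591232  0.017     ] (40.48162841796875, 40.90298080444336)
amber [ 0.51646677 -0.4446405   0.017     ] (38.18672561645508, 40.94441223144531)
False
down 3.9 [ 0.4465 -0.3362  0.0044] gap 93.5 F [-0.3  0.2 -0.6]
gripped 5.4 [ 0.4461 -0.3359  0.004 ] gap 0.4 F [ 0.1  0.3 -0.5]
up 6.4 [ 0.4456 -0.3353  0.2784] gap 0.4 F [-0.3  0.7  0.2]
hover 8.0 [0.5003 0.0791 0.2798] gap 0.6 F [-0.  -0.1 -0.5]
0.58 [ 0.53150693  0.12668294 -0.00503487]
281 127 [ 65  18 180]
```

View pics/w2.png

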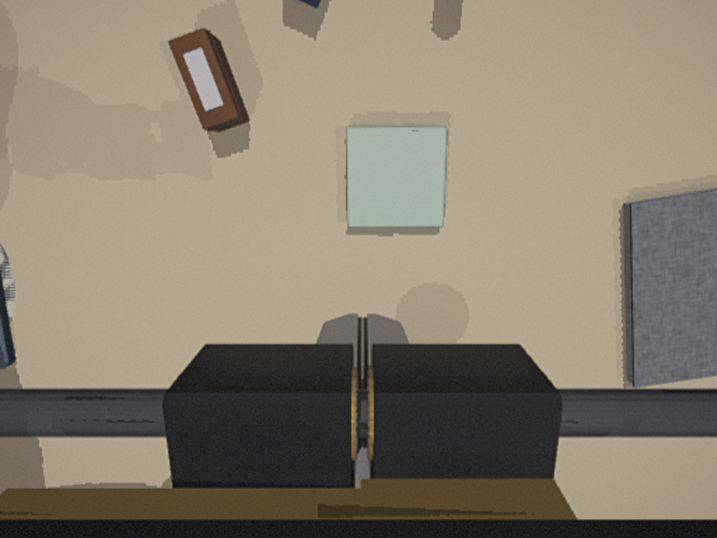

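```bash
python3 - <<'E'
from h import *
save("scene","s2",(60,190,260,310),4)
for c in ["scene","side"]:
  for n in ["dish_red","dish_amber","cup"]:
    for r in bot.place_of(c,n)[:3]:
        X=w(c,r["at"]); print(c,n,round(r["conf"],2),X.round(3),px(c,X).round())
E
```

```text
scene dish_red 0.73 [ 0.441 -0.339  0.002] [135. 238.]
scene dish_red 0.23 [ 0.518 -0.45  -0.005] [ 94. 279.]
scene dish_amber 0.78 [ 0.515 -0.45  -0.002] [ 94. 277.]
scene cup 0.87 [ 0.576 -0.344  0.002] [147. 278.]
side dish_red 0.44 [ 0.441 -0.338 -0.004] [339. 153.]
side dish_amber 0.46 [ 0.513 -0.447  0.003] [341. 126.]
side cup 0.7 [ 0.574 -0.342  0.001] [308. 132.]
```

View pics/s2.png

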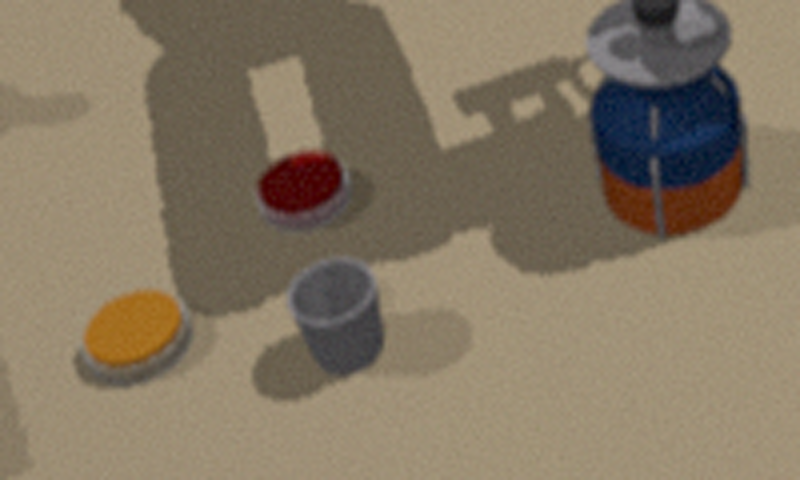

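```bash
python3 - <<'E'
from h import *
s=bot.read_state(); c=bot.get_calibration("wrist"); p=np.array(s["ee_pos"])
print(s["eef_rot"], -np.array(c["R"]).T@c["t"], np.array(c["R"])[2], c["vertical_fov"])
print(px("wrist",p),px("wrist",p+[0,0,.0188]),px("scene",p),px("side",p))
save("side","sd2",(130,60,330,210),4)
E
```

```text
[-1.57078801e+00  1.02002928e-05 -1.53617027e+00] [0.49799199 0.15066423 0.47949216] [ 0.00947979 -0.25175227 -0.96774528] 61.77481187258066
[257.60888927 221.18283356] [257.54795578 231.70530262] [295.5519387  108.67988225] [227.29007818 138.8945931 ]
```

View pics/sd2.png

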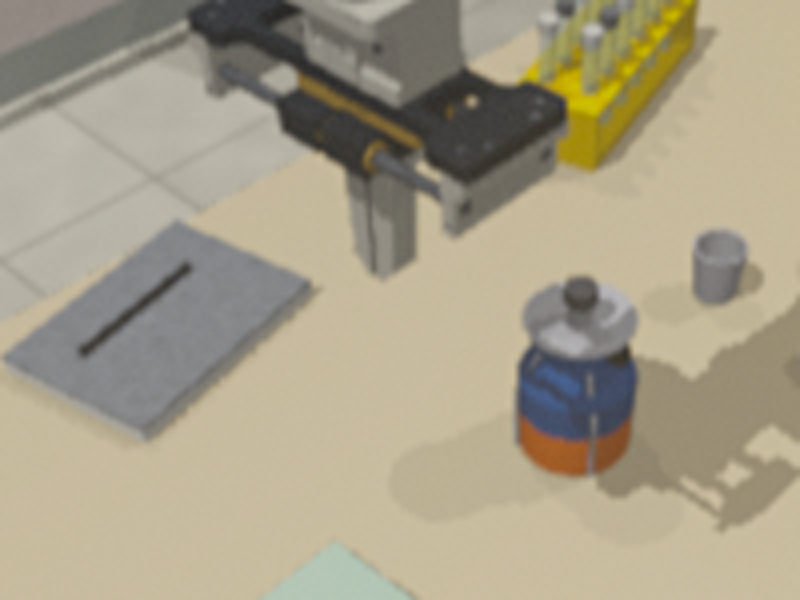

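The fingertips show about 10 px higher than the reported TCP, so I'll probe the bench to get the real offset.

```bash
python3 - <<'E'
from h import *
bot.move_linear([.40,.06,.05],[H,0,H+.035],vel=.3)
print(bot.move_linear([.40,.06,-.03],[H,0,H+.035],vel=.04,stop_force=4)); st("touch")
up(.05,.15); st("off")
E
```

```text
False
touch 11.7 [ 0.4002  0.06   -0.0299] gap 0.6 F [ 0.7 -0.  -0.7]
off 12.4 [0.3997 0.06   0.0496] gap 0.3 F [ 0.  -0.3 -0.1]
```

```bash
python3 - <<'E'
from h import *
bot.move_linear([.40,.06,-.025],[H,0,H+.035],vel=.15)
print(bot.move_linear([.40,.06,-.055],[H,0,H+.035],vel=.02,stop_force=4)); st("touch")
save("side","sd3",(180,150,380,300),4)
p=bot.read_state()["ee_pos"]; print(px("side",p), px("side",[.4,.06,0]))
E
```

```text
True
touch 13.7 [ 0.4003  0.06   -0.0335] gap 0.5 F [-0.6 -0.4  6.4]
[263.86421608 238.46309334] [264.14272462 231.69786559]
```

View pics/sd3.png

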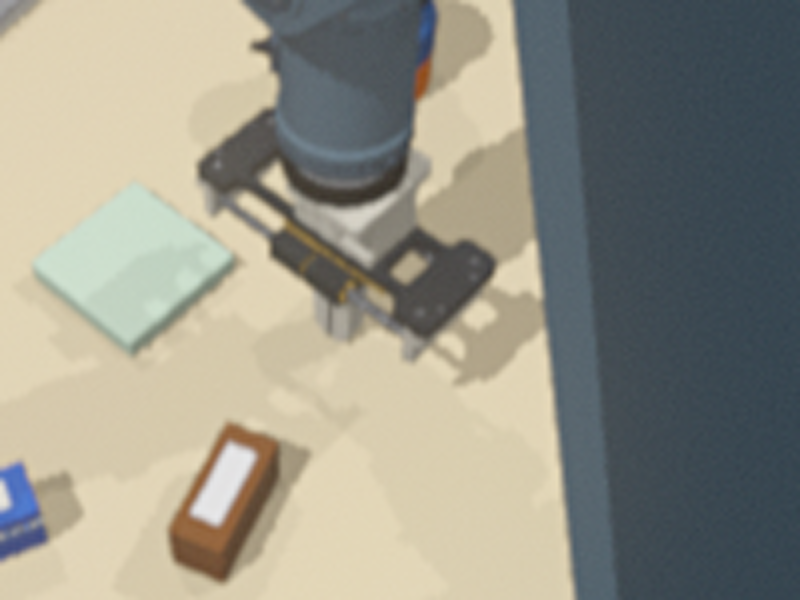

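The real fingertip sits 33 mm above the reported TCP (bench contact at z=-0.0335), which fits the pictures. I'll correct for that and centre each dish with two squeezes at right angles.

```bash
cat >> h.py <<'E'
DZ=-.033   # reported TCP z = real tip z + DZ
def lin(x,y,z,yaw,vel=.3,sf=None): return bot.move_linear([x,y,z+DZ],[H,0,yaw],vel=vel,stop_force=sf)
def hov(x,y,z,yaw): bot.goto([x,y,z+DZ],[H,0,yaw])
def pick_dish(x,y,yaw):
    hov(x,y,.12,yaw+np.pi/2); lin(x,y,.05,yaw+np.pi/2); print(lin(x,y,.004,yaw+np.pi/2,.08,6))
    bot.grip(0); st("squeeze1"); bot.grip(1)
    lin(x,y,.004,yaw,.02) if 0 else hov(x,y,.006,yaw)
    lin(x,y,.004,yaw,.05,6); bot.grip(0); st("squeeze2")
    lin(x,y,.26,yaw,.3); st("lifted")
E
python3 - <<'E'
from h import *
up(.2); bot.grip(1)
# via safe height back past the burner
hov(.40,-.10,.27,H-.3)
x,y=.4435,-.337
pick_dish(x,y,H-.6-np.pi/2 if False else H-.6)
hov(.5325,.127,.26,H+.035); st("over pad")
save("wrist","w3",None,1.4)
E
```

```text
False
squeeze1 20.1 [ 0.4435 -0.337  -0.0289] gap 55.2 F [-0.4  0.3  0.8]
squeeze2 23.2 [ 0.4436 -0.3371 -0.029 ] gap 55.3 F [-0.1  0.   0. ]
lifted 24.2 [ 0.4428 -0.3362  0.2254] gap 55.6 F [ 0.1  0.4 -0.9]
over pad 25.9 [0.5328 0.126  0.2268] gap 55.5 F [ 0.5 -0.6 -0.5]
```

View pics/w3.png

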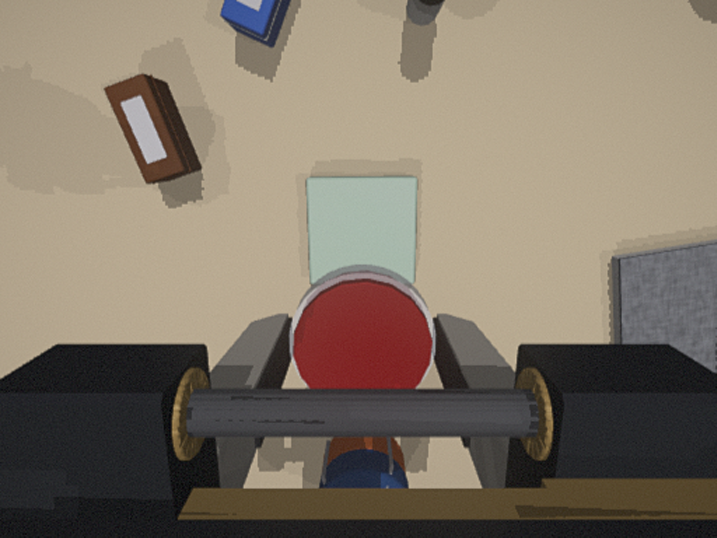

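```bash
python3 - <<'E'
from h import *
x,y,a=.5325,.127,H+.037
lin(x,y,.06,a,.25); print(lin(x,y,.0225,a,.04,3)); st("down")
bot.grip(1); lin(x,y,.12,a,.25)
hov(x-.0,y-.06,.26,a); st()
R,e=circ("wrist",[x,y,.038],.037,(0,120,60),(8,255,255)); print("red",R,e)
im=bot.grab_frame("wrist"); cv2.imwrite("pics/w4.png",cv2.resize(im[:,:,::-1],None,fx=1.4,fy=1.4))
hsv=cv2.cvtColor(im,cv2.COLOR_RGB2HSV)
u,v=px("wrist",[x+.04,y+.04,.02]).astype(int); print(u,v,hsv[v-3:v+3,u])
E
```

```text
True
down 27.8 [ 0.5318  0.127  -0.0091] gap 55.4 F [0.2 0.4 4.1]
 29.8 [0.5314 0.0673 0.2248] gap 92.8 F [ 0.1 -0.2 -0.1]
red [0.53164533 0.1290655  0.037     ] (41.93928146362305, 42.74556350708008)
296 86 [[ 69  16 157]
 [ 71  13 159]
 [ 70  14 160]
 [ 77  15 158]
 [ 71  13 160]
 [ 71  13 161]]
```

View pics/w4.png

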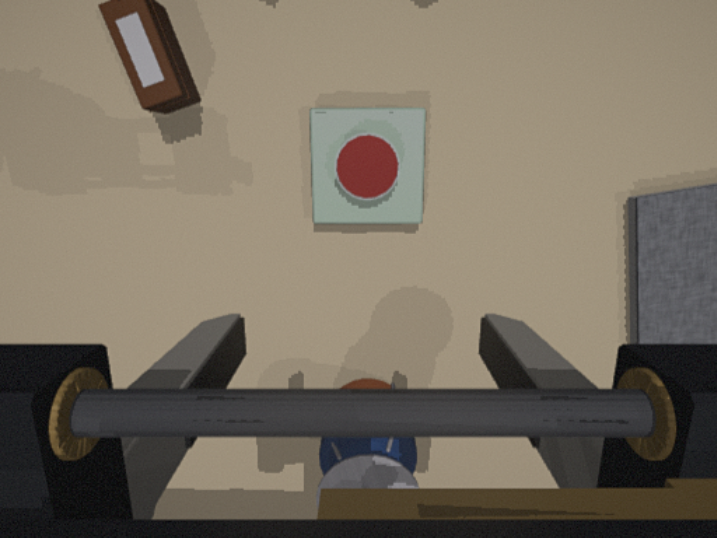

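```bash
python3 - <<'E'
from h import *
hov(.40,-.10,.27,H-.3)
pick_dish(.5145,-.447,H-.6)
x,y,a=.5318,.127,H+.037
hov(x,y,.26,a); lin(x,y,.08,a,.25); st("over")
print(lin(x,y,.0405,a,.04,3)); st("down")
bot.grip(1); lin(x,y,.14,a,.25)
hov(x,y-.06,.26,a); st()
A,e=circ("wrist",[x,y,.056],.055,(12,120,80),(25,255,255)); print("amber",A,e)
im=bot.grab_frame("wrist"); cv2.imwrite("pics/w5.png",cv2.resize(im[60:180,180:340,::-1],None,fx=4,fy=4,interpolation=cv2.INTER_CUBIC))
E
```

```text
False
squeeze1 34.0 [ 0.5146 -0.447  -0.0288] gap 55.8 F [-0.1  0.3  1. ]
squeeze2 37.1 [ 0.5145 -0.447  -0.029 ] gap 55.4 F [ 0.8  0.4 -0. ]
lifted 38.1 [ 0.5138 -0.4462  0.225 ] gap 55.1 F [ 0.3  0.4 -0.5]
over 41.0 [0.533  0.1267 0.048 ] gap 55.4 F [ 0.3  0.2 -0.5]
True
down 41.9 [0.5311 0.127  0.0088] gap 55.2 F [ 0.5 -0.3  3.1]
 43.9 [0.5311 0.0669 0.2255] gap 92.8 F [-0.4 -0.   0.2]
amber [0.53093512 0.12914316 0.055     ] (44.29008102416992, 44.933265686035156)
```

View pics/w5.png

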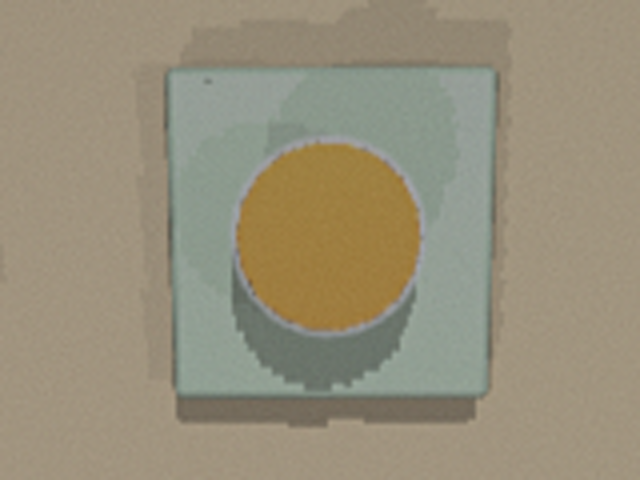

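```bash
python3 - <<'E'
from h import *
a=H+.037
hov(.52,.25,.27,a); st()
save("wrist","w6",None,1.4)
for n in ["vial","slide_box","dish_green"]:
    for r in bot.place_of("wrist",n)[:3]:
        X=w("wrist",r["at"]); print(n,round(r["conf"],2),X.round(4),px("wrist",X).round())
V,e=circ("wrist",[.5765,.3165,.072],.072,(0,0,0),(179,255,55)); print("vial cap",V,e)
im=bot.grab_frame("wrist"); hsv=cv2.cvtColor(im,cv2.COLOR_RGB2HSV)
# box: blue pixels + white patch: top-face outline by convex hull of paper patch
m=cv2.inRange(hsv,(105,120,50),(130,255,255)); n,l,s,c=cv2.connectedComponentsWithStats(m)
p=px("wrist",[.449,.323,.045])
i=max(range(1,n),key=lambda i:s[i,4]*(np.hypot(*(c[i]-p))<60)); print(s[i],c[i],p)
k=cv2.findContours((l==i).astype(np.uint8),0,1)[0][0][:,0]
print(cv2.approxPolyDP(k,3,True).tolist())
P=np.array([ray("wrist",q,.045)[:2] for q in k],np.float32); print(cv2.minAreaRect(P*1000))
u,v,ww,hh=s[i,:4]; bx=[(u0,v0) for v0 in range(v,v+hh) for u0 in range(u,u+ww) if hsv[v0,u0,1]<60 and cv2.pointPolygonTest(k.astype(np.float32),(float(u0),float(v0)),True)>2]
P=np.array([ray("wrist",q,.045)[:2] for q in bx],np.float32); print("patch",cv2.minAreaRect(P*1000))
E
```

```text
44.7 [0.5197 0.2494 0.236 ] gap 93.3 F [ 0.3  0.3 -0.2]
vial 0.72 [ 0.5782  0.3203 -0.0022] [304. 110.]
slide_box 0.81 [ 0.3524  0.2038 -0.003 ] [138. 190.]
slide_box 0.58 [ 0.45    0.3229 -0.0021] [207. 105.]
dish_green 0.76 [0.5048 0.4321 0.0015] [250.  14.]
vial cap [0.57634738 0.3189141  0.072     ] (23.328096389770508, 25.482412338256836)
[ 176   63   50   75 1294] [200.55950541  99.89953632] [199.37505156 104.46065086]
[[[199, 63]], [[176, 126]], [[202, 137]], [[225, 75]]]
((449.5667419433594, 326.5236511230469), (77.87245178222656, 34.68671798706055), 68.3844985961914)
patch ((449.1222839355469, 326.267578125), (49.90361404418945, 18.05229377746582), 68.29520416259766)
```

View pics/w6.png

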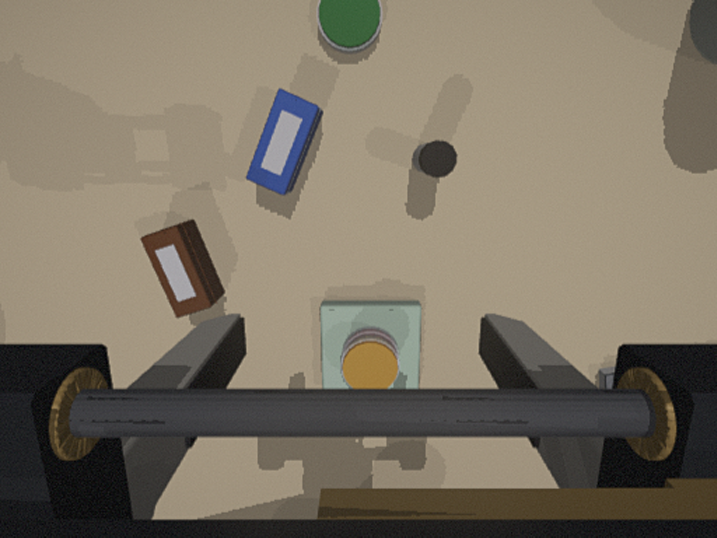

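```bash
python3 - <<'E'
from h import *
a=H+.037; x,y=.5765,.3175
hov(x,y,.16,a+.9); lin(x,y,.02,a+.9,.2,6); bot.grip(0); st("sq1"); bot.grip(.6)
hov(x,y,.02,a); bot.grip(0); st("sq2")
lin(x,y,.26,a,.3); st("lift")
x,y=.5375,-.001
hov(x,y,.26,a); lin(x,y,.06,a,.25); print(lin(x,y,.018,a,.03,3)); st("down")
bot.grip(.6); lin(x,y,.2,a,.25); st("clear")
hov(.40,.06,.25,a)
for c in ["scene","side"]:
  bot.grab_frame(c)
  for n in ["vial","burner","pad","dish_green","cup"]:
    for r in bot.place_of(c,n)[:1]: print(c,n,round(r["conf"],2),w(c,r["at"]).round(4))
save("scene","s7",(150,110,430,310),2.8)
E
```

```text
sq1 47.7 [ 0.5764  0.3175 -0.0131] gap 28.2 F [ 1.1  0.3 -0.6]
sq2 49.8 [ 0.5765  0.3175 -0.013 ] gap 28.6 F [ 0.3 -0.1 -0.1]
lift 50.7 [0.5755 0.3171 0.2251] gap 28.3 F [-0.9  0.1 -0.9]
True
down 54.1 [ 0.5374 -0.001  -0.0131] gap 28.0 F [0.7 0.1 3.7]
clear 55.6 [ 0.5366 -0.0008  0.1657] gap 56.4 F [ 0.8  0.2 -1.3]
scene vial 0.86 [ 5.363e-01 -4.400e-03  5.000e-04]
scene burner 0.94 [ 0.542  -0.1315  0.0016]
scene pad 0.86 [0.5342 0.1284 0.005 ]
scene dish_green 0.55 [ 0.5047  0.4299 -0.0019]
scene cup 0.63 [ 0.5718 -0.3437  0.0019]
side vial 0.51 [5.342e-01 3.000e-04 3.200e-03]
side burner 0.71 [ 0.5414 -0.1292  0.0014]
side dish_green 0.56 [ 0.5034  0.433  -0.0011]
```

View pics/s7.png

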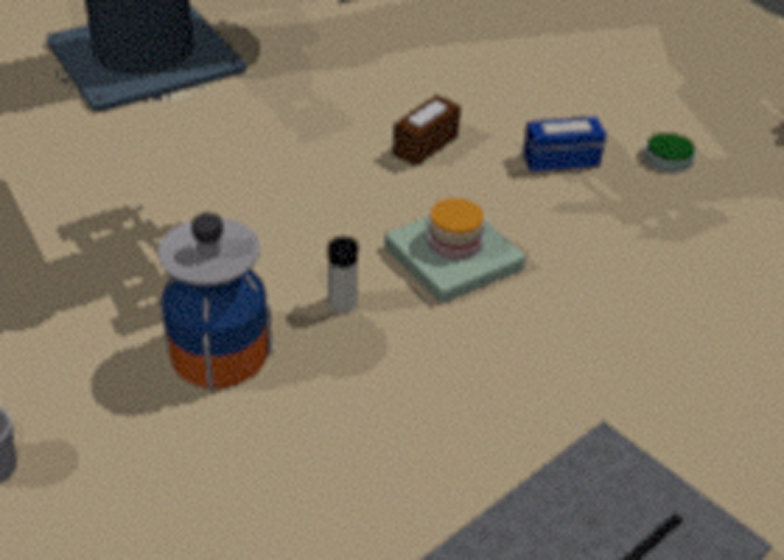

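```bash
python3 - <<'E'
from h import *
b=H-.379; a=H+.037; x,y=.4495,.3245
hov(.45,.25,.25,b); bot.grip(.8)
hov(x,y,.16,b); print(lin(x,y,.027,b,.2,8)); bot.grip(0); st("grip")
lin(x,y,.22,b,.25); st("lift")
x,y=.6205,.1302
hov(x,y+.1,.22,a); lin(x,y,.2,a,.25); lin(x,y,.07,a,.2); print(lin(x,y,.0245,a,.03,3)); st("down")
bot.grip(.56); st("open"); lin(x,y,.2,a,.2)
hov(x-.04,y-.05,.29,a); st()
save("wrist","w8",None,1.4)
bot.grab_frame("wrist")
for n in ["slide_box","pad"]:
    for r in bot.place_of("wrist",n)[:2]: print(n,round(r["conf"],2),w("wrist",r["at"]).round(4))
im=bot.grab_frame("wrist"); hsv=cv2.cvtColor(im,cv2.COLOR_RGB2HSV)
m=cv2.inRange(hsv,(105,120,50),(130,255,255)); n,l,s,c=cv2.connectedComponentsWithStats(m)
p=px("wrist",[x,y,.045]); i=min([i for i in range(1,n) if s[i,4]>200],key=lambda i:np.hypot(*(c[i]-p)))
k=cv2.findContours((l==i).astype(np.uint8),0,1)[0][0][:,0]
print(cv2.minAreaRect(1000*np.array([ray("wrist",q,.045)[:2] for q in k],np.float32)))
A,e=circ("wrist",[.532,.127,.056],.055,(12,120,80),(25,255,255)); print("amber",A,e)
E
```

```text
False
grip 60.4 [ 0.4494  0.3246 -0.0059] gap 35.8 F [-0.7  0.2  2.3]
lift 61.3 [0.4485 0.324  0.1854] gap 35.7 F [-0.4  0.4 -2. ]
True
down 64.8 [ 0.6203  0.1302 -0.0059] gap 35.8 F [-0.4  0.6  4.5]
open 65.3 [ 0.6189  0.1301 -0.0074] gap 51.9 F [-0.8  0.3  0.7]
 66.8 [0.5803 0.08   0.2565] gap 51.8 F [-0.4 -0.3  0.1]
slide_box 0.85 [ 0.6185  0.1328 -0.0042]
slide_box 0.62 [ 0.3498  0.209  -0.0066]
((620.7780151367188, 132.07748413085938), (34.66032791137695, 77.25289916992188), 2.2093312740325928)
amber [0.53216082 0.12869782 0.055     ] (40.41191864013672, 41.36787796020508)
```

View pics/w8.png

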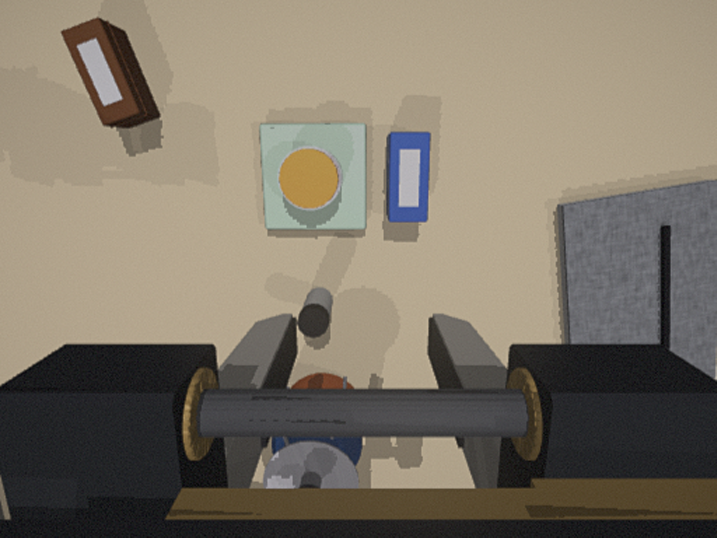

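The picture shows the stack centred on the pad (pixels 310,178), the box squarely behind it with about a 20 mm gap (409,177), and the vial standing between pad and burner (315,320).

```bash
python3 -c "
from h import *
bot.dwell(.5); bot.job_done(); st('done')"
```

```text
the job is handed in; nothing more can be done
the job is handed in; nothing more can be done
```

I finished the layout in the order asked and handed it in at about 67 s on the robot's clock.

- **Dishes:** The red dish is on the middle of the pad and the amber dish is stacked on it, right way up. My last measurements put the two centres within about 1 mm of each other, with the stack on the pad centre to about 2 mm.
- **Vial:** It stands at about (0.537, -0.001), aimed at the midpoint between pad and burner. The two fixed cameras put it within about 4 mm of that.
- **Slide box:** The blue box is directly behind the pad with a gap of about 20 mm, against its 36 mm width. Its yaw is 2.2°, matching the pad's 2.0–2.5°.
- **Left alone:** After the vial was placed, the green dish and the cup still measured where they started (within about 4 mm). The robot was routed above or around the burner, and no unexpected contact force showed in the readings.

**Problem on the way:** The first grasp of the red dish closed on nothing. A gentle touch on the bench showed the fingertips are really about 33 mm above the reported TCP. I corrected for that in every later move.

**Disagreements in the checks:** The wrist camera read about 2 mm high in y compared with the release positions. The scene camera put the vial about 3 mm nearer the burner than I commanded, while the side camera agreed with the command. I took both as measurement error. The last wrist-camera look didn't detect the pad, so its position comes from earlier measurements and the picture.

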